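Seat a keyed drive plate on its arbor and hold it home

ROBOT

A 6-joint arm with a two-finger parallel gripper is mounted at the origin on a cart in front of the work surface, level with it; the furniture and walls round the work are solid. World frame = base frame: x ahead of the robot, y to its left, z up, the work surface at z = 0. Lengths are in mm, angles in rad, forces in N, time in s.
With the tool pointing down it reaches from about 275 to 1000 mm from the base axis. Payload 8.4 kg.
Tool frame: the origin (TCP) lies at the very end of the fingers, on their centre line; the grasp point (between the pads) lies 19 mm behind it; z points along the fingers, y is the line along which they close (so a half turn about z gives the same grasp; the last joint's range is limited). The gripper opens to 85 mm and grips with 20 to 120 N. Pads are 22 mm wide; open, the fingers measure 114 mm over their backs; the gripper's body (76 mm by 85 mm) begins 54 mm behind the grasp point. The pads swing forward as they close: fully open they stand 13 mm farther back than shut.
Start: joints at [1.267, 0.353, 1.633, -0, 1.155, -0.002], TCP at [185.773, 596.755, 231.281] pointing down, gripper open.
Joint ranges: [-2.63, 2.63], [-0.92, 2.1], [0.06, 2.66], [-1.3, 4.44], [0, 2.69], [-3.02, 3.02]. Speed limits (rad/s): [2.22, 2.22, 2.79, 3.14, 3.14, 3.14].

INTERFACE

Orientations are given as [roll, pitch, yaw] about the fixed x, y, z axes, in that order (R = Rz(yaw) Ry(pitch) Rx(roll)).
In Python, from rig import sensors, grab_frame, camera_params, order gives the robot as it stands. The module is installed in compiled form; this text tells all that it offers.
- The arm moves only by the tool move_arm, never from a script. Its argument "motion" is a list of rows, each a list of 7 numbers: the turn, a rotation vector about the tool's x, y, z in rad, then the shift along the tool's x, y, z in m, then the finger opening in m, from 0 to 0.0854. A call has 1 to 8 rows; each row is the pose to reach, as a shift and turn from the pose commanded when the call began, along the tool's axes at that moment; what a row does not reach only later rows make up. A row lasts 1/8 s, in which the tool goes at most 62.5 mm and 10.7 degrees, less where a joint would pass 70% of its speed; a pose out of reach is approached as far as the arm can. A call with a gripper value outside its range is refused whole. The fingers move at their own pace and stop on an object; "grip_force" is the grip in N (left out, the last holds). Time passes only in rows, so rows that repeat a pose let the fingers close. It gives the time, the measured TCP pose, the force, the opening and the grip force at its end, in the units of the state.
- sensors.sense(): the state, without advancing time (a new reading comes with each control period).
- grab_frame(name): name is "scene" or "top"; returns (picture, depth): 400x640x3 uint8, red, green, blue; 400x640 float32, mm along the optical axis (not along the pixel's ray), 0 where there is no reading.
- camera_params(name): a dict with "camera_matrix" (3x3 intrinsics, pixels), "world_from_camera" (4x4, takes a point from camera to world coordinates). Camera axes: x right, y down, z forward; pixel columns grow to the right and rows downward; lengths in mm; the calibration is good to about 2 mm. A picture is of the moment at which its call begins. camera_params takes no time and is no camera call.
- order.sign_off(): hands the job in; it is judged then, once.
The state is a dict: "clock": time; "qpos": joint angles; "qvel": joint speeds; "joint_efforts": joint torques, N m; "eef_pos": TCP position; "tcp_rot": TCP orientation; "contact_force": force on the tool from outside, world axes, zero at the start; "wrist_torque": the same for the moment, N m; "opening": opening from 0.0 (shut) to 1.0 (fully open); "grasp_force": force on a finger pad.
Only numpy, scipy, OpenCV 4.12 (cv2) and the standard library are available. Lean on these libraries where they do the work, as an engineer would, in place of code of your own. Each camera call takes 0.05 s, during which the arm holds its last target. There are 200 camera calls.

TASK

The aluminium drive plate sits loosely on the sprung arbor of the green stand with the notch in its rim out of line with the stand's yellow key. With a fingertip against the red stud, push the plate round until the notch stands over the key, then press on the top of the hub until the plate is fully home, never lifting or tipping it off the arbor. Finish while still holding it pressed home with the fingertips, so that its set screw can be tightened, and leave the other things on the bench where they are.

Things in the scene. Friction and masses are not known exactly. Their poses are not given: they have to be found in the camera images.
- stand: Green round cast stand fixed to the bench, 188 mm across, 30 mm high. Origin: centre of its underside, on the bench; z up. On it a seat ring (radius 46 mm, top at 36 mm) and an upright steel spindle (18 mm across, up to 68 mm), both hidden under the plate. The yellow key stands in its own -x direction. The key meets the plate's notch when plate yaw = stand yaw.
- plate: Loose aluminium plate, 152 mm across, 8 mm thick, 0.32 kg; its closed hub (40 mm across) sits over the spindle with 1 mm play all round. Origin: centre of underside, at the start 46 mm above the bench; z up. Notch at its -x, red stud at its +x. Starts at least 0.7 rad out of line, either way. It turns freely with slight friction (1 to 2 N at the stud) and stays where it is left.
- hub_top (a point): Centre of the flat top of the plate's hub (40 mm across), 42 mm above the plate's underside: where to press.
- stud_top (a point): Centre of the top of the red upright stud on the plate: 16 mm across, standing 32 mm above the plate's upper face, 52 mm from the plate's axis in the plate's +x direction.
- notch (a point): Middle of the notch, at the plate's underside, 68 mm from the axis. The notch is 17 mm wide, from 54 mm radius out to the rim; a black index line on the plate lies inwards of it.
- key_top (a point): Point on top of the yellow key, 68 mm from the stand's axis, 44 mm above the bench (2 mm below the plate at the start). The key is 12 mm wide with a bevelled top and reaches from 60 to 86 mm from the axis; its outer 10 mm show beyond the plate's rim.
- hex_keys: Red folding hex key set, 30 x 95 x 25 mm, loose bystander, origin at the centre of its underside.
- bit_case: Red drill bit box, 68 x 130 x 30 mm, loose bystander, origin at the centre of its underside.
- nut: Steel nut, 27 mm, 13 mm high, loose bystander, origin at the centre of its underside.
- collar (a joint): Brass spring collar (radius 30 mm) round the spindle, carrying the plate: 0 = up, 0.010 (m) = plate down on the seat ring, underside 36 mm above the bench. Out of line, the plate stops on the key after 2 mm. Pressing takes about 3 N at first and 7 N at the bottom; let go, the spring lifts the plate again.
- sanding_block: Blue-topped sanding block, 62 x 115 x 38 mm, loose bystander, origin at the centre of its underside.
Not all that is in view belongs to the job. Leave any purple look-alike of the plate alone.

How it is judged (in metres and radians):
At the end, for the whole second after the job is handed in: The plate is home: its underside less than 38.5 mm above the bench (36 mm is fully seated), notch within 6 mm of the key point, level within 0.06 rad, at rest, and the fingers still press on it with more than 2 N (z of plate in the frame of stand below 0.0385 m and horizontal distance between notch and key_top below 0.006 m and angle between plate's own z axis and vertical below 0.06 rad and linear speed of plate below 0.02 m/s and contact force between the fingers and plate above 2 N); the arm keeps its last pose, push and grip.
It fails at once if the plate is lifted more than 8 mm above its starting height (z of plate in the frame of stand above 0.054 m).
It fails at once if the plate is tipped by more than 0.2 rad (angle between plate's own z axis and vertical above 0.2 rad).
It fails at once if a bystander is moved by more than 25 mm (distance of any of hex_keys, bit_case, nut, sanding_block from where it was at the start of the episode above 0.025 m).
It also fails if it takes over 58 s, if anything falls off the work surface, if the arm or the gripper's body presses on something with over 40 N, if the wrist force passes 120 N, or if a joint passes its speed limit or range.

## Working session

There is one attempt and no reset: what is moved stays moved. The work goes in short steps, Python scripts to look and compute and a tool call to move; the robot and the scene stay as the last step left them, time stands still between calls to the robot, and variables do not carry over. Pictures are saved under pics/ and viewed, at most 10 in all, crops included, and the job is handed in when it is done.

Besides the shell and the picture viewer there is one more tool, called after "Call:" as a command line: name --pt "numbers of a row" for each row, then --argument value for the rest. move_arm: Moves the arm, as the interface text tells. Its arguments: {"type":"object","properties":{"motion":{"type":"array","items":{"type":"array","items":{"type":"number"}}},"grip_force":{"type":"number"}},"required":["motion"]}

```bash
mkdir -p pics; python3 - <<'E'
from rig import sensors, grab_frame, camera_params
import cv2,numpy as np
for n in("scene","top"):
    im,d=grab_frame(n); cv2.imwrite(f"pics/{n}0.png",im[:,:,::-1]); np.savez(f"{n}0.npz",im=im,d=d,**camera_params(n))
    c=camera_params(n); print(n,np.round(c["camera_matrix"],1).tolist(),np.round(c["world_from_camera"],3).tolist())
print(sensors.sense())
E
```

```text
scene [[492.8, 0.0, 315.4], [0.0, 492.8, 193.9], [0.0, 0.0, 1.0]] [[0.594, -0.468, 0.655, -501.541], [-0.805, -0.354, 0.476, -653.314], [0.009, -0.809, -0.587, 969.807], [0.0, 0.0, 0.0, 1.0]]
top [[499.9, 0.0, 327.5], [0.0, 499.9, 198.5], [0.0, 0.0, 1.0]] [[-0.01, -0.992, 0.125, 319.384], [-1.0, 0.009, -0.005, 35.679], [0.004, -0.125, -0.992, 1253.64], [0.0, 0.0, 0.0, 1.0]]
{'clock': 0.1, 'qpos': array([ 1.26657996e+00,  3.53574286e-01,  1.63404125e+00, -3.60894202e-05,
        1.15517384e+00, -2.43376065e-03]), 'qvel': array([ 0.00046718, -0.00101048, -0.00318765,  0.00023593, -0.00067712,
       -0.00067014]), 'joint_efforts': array([-1.79088158e-03, -6.06354189e+01, -3.42818356e+01, -3.12354132e-05,
        4.05525294e-03, -1.46435968e-05]), 'eef_pos': array([185.67318301, 596.35699179, 230.64753945]), 'tcp_rot': array([-3.14039585e+00,  3.00868541e-05,  2.83982466e+00]), 'contact_force': array([-0.32440899,  0.01173907,  0.34198714]), 'wrist_torque': array([-0.00030921,  0.01231638, -0.00937909]), 'grasp_force': 0.0, 'opening': 1.0036784872743627}
```

View pics/top0.png

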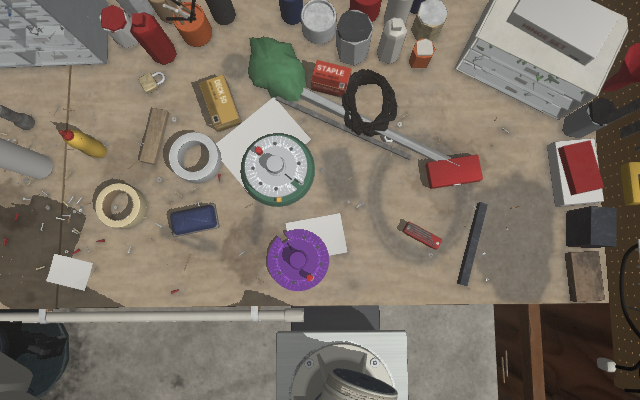

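View pics/scene0.png

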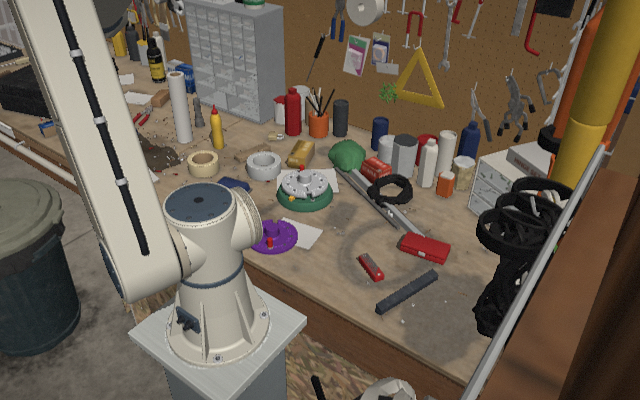

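The top view shows the plate at about (277,168), red stud at (258,151), black index near (293,182) and yellow key at (279,199). The purple look-alike is at (298,260). Next I'll measure these points.

```bash
cat > h.py <<'E'
import numpy as np,cv2
from rig import grab_frame,camera_params
def world(n,d):
    c=camera_params(n);K=np.array(c["camera_matrix"]);T=np.array(c["world_from_camera"])
    v,u=np.mgrid[:d.shape[0],:d.shape[1]]
    P=np.stack([(u-K[0,2])/K[0,0]*d,(v-K[1,2])/K[1,1]*d,d],-1)
    return P@T[:3,:3].T+T[:3,3]
def proj(n,p):
    c=camera_params(n);T=np.linalg.inv(c["world_from_camera"]);q=np.array(c["camera_matrix"])@(T[:3,:3]@np.array(p,float)+T[:3,3]);return q[:2]/q[2]
E
python3 - <<'E'
from h import *
for n in("top","scene"):
    z=np.load(n+"0.npz");im,d=z["im"],z["d"];W=world(n,d)
    hsv=cv2.cvtColor(im,cv2.COLOR_RGB2HSV);H,S,V=[hsv[...,i].astype(int) for i in range(3)]
    if n=="top": box=(125,210,235,320);
    else: box=(155,215,270,340)
    m=np.zeros(H.shape,bool);m[box[0]:box[1],box[2]:box[3]]=1; m&=d>0
    masks=dict(red=((H<8)|(H>172))&(S>140),yel=(H>15)&(H<32)&(S>130),hub=(S<60)&(W[...,2]>80)&(W[...,2]<95),plate=(S<60)&(W[...,2]>46)&(W[...,2]<62),green=(H>50)&(H<90)&(S>90))
    for k,mm in masks.items():
        q=W[m&mm]
        if len(q):
            vv,uu=np.nonzero(m&mm); print(n,k,len(q),"px",uu.mean().round(1),vv.mean().round(1),"med",np.median(q,0).round(1),"mid",((q.min(0)+q.max(0))/2).round(1),"rng",np.ptp(q,axis=0).round(0),"zmax",q[:,2].max().round(1))
    if n=="top": print(proj(n,(0,0,0)),proj(n,(186,597,231)))
    c=im[box[0]:box[1],box[2]:box[3]]
    cv2.imwrite(f"pics/{n}1.png",cv2.resize(c[:,:,::-1],None,fx=7,fy=7,interpolation=cv2.INTER_CUBIC))
E
```

```text
top red 33 px 258.4 149.9 med [584.5 193.7  87.3] mid [586.  194.   82.7] rng [13. 14. 19.] zmax 92.4
top yel 23 px 278.3 199.3 med [471.7 149.9  45.4] mid [472.  149.   43.5] rng [10. 12.  9.] zmax 47.9
top hub 225 px 274.2 163.3 med [552.1 155.5  89.7] mid [552.3 155.5  87.4] rng [40. 38. 15.] zmax 94.9
top plate 2644 px 275.6 166.2 med [549.8 154.2  55.5] mid [552.2 155.6  54.5] rng [151. 149.  15.] zmax 61.9
[341.57145688 395.24447687] [ 44.18207918 331.99559734]
scene red 23 px 301.2 167.2 med [582.5 194.   82.3] mid [621.3 229.3  46.7] rng [94. 85. 85.] zmax 89.3
scene yel 188 px 295.9 165.9 med [662.3 273.9  36.3] mid [580.2 227.4  29.8] rng [233. 166.  55.] zmax 57.0
scene hub 89 px 304.4 174.0 med [547.  152.6  89. ] mid [549.  156.9  87. ] rng [49. 42. 13.] zmax 93.4
scene plate 966 px 301.9 181.7 med [542.6 150.8  55.1] mid [553.6 220.9  54. ] rng [160. 285.  16.] zmax 61.9
scene green 773 px 307.7 197.1 med [494.5 113.6  26.1] mid [613.  146.   29.6] rng [316. 169.  55.] zmax 57.3
```

View pics/top1.png

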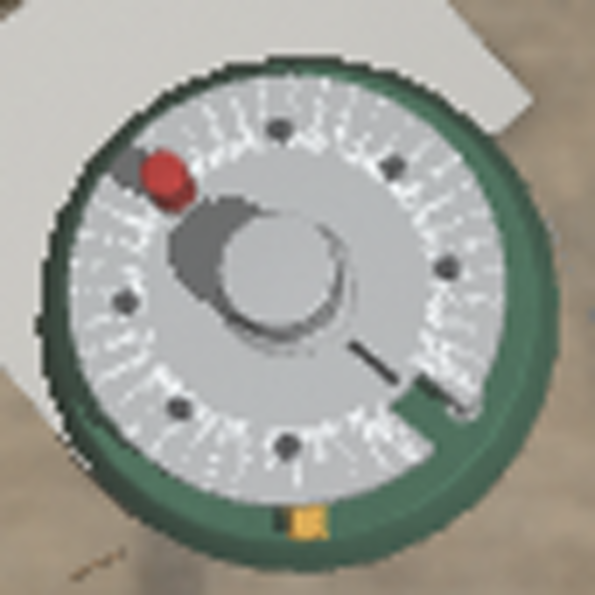

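Measured positions:
- Plate axis is (552, 155.5), hub top about 89 and stud radius about 51, which match the given sizes.
- Plate yaw is about 0.855 and stand yaw about 0.077, so the plate must turn −0.78 rad.

I'll straddle the stud with the fingers slightly open, tool x radial.

```bash
cat > plan.py <<'E'
import sys,json,os,numpy as np
# plan.py n opening x y z yaw [n opening x y z yaw ...]; one line of rows per call of n rows, tracks commanded pose
f="cmd.json";c=json.load(open(f)) if os.path.exists(f) else [185.8,596.8,231.3,2.84]
a=list(map(float,sys.argv[1:]))
for k in range(0,len(a),6):
    n=int(a[k]);o=a[k+1];t=a[k+2:k+6];y=c[3]
    ax=np.array([[np.cos(y),np.sin(y),0],[np.sin(y),-np.cos(y),0],[0,0,-1]])
    s=np.round(ax@(np.array(t[:3])-c[:3])/1000,4);w=round(-(t[3]-y),3)
    print([[0,0,round(w*i/n,3),*[round(float(v)*i/n,4) for v in s],o] for i in range(1,n+1)])
    c=[*(np.array(c[:3])+ax.T@s*1000),y-w]
json.dump(c,open(f,"w"));print(np.round(c,2))
E
python3 plan.py 8 .03 385 395 231 1.84  8 .03 585.5 194 160 .855
```

```text
[[0, 0, 0.125, -0.0313, -0.0167, 0.0, 0.03], [0, 0, 0.25, -0.0625, -0.0334, 0.0001, 0.03], [0, 0, 0.375, -0.0938, -0.0501, 0.0001, 0.03], [0, 0, 0.5, -0.1251, -0.0668, 0.0001, 0.03], [0, 0, 0.625, -0.1564, -0.0834, 0.0002, 0.03], [0, 0, 0.75, -0.1876, -0.1001, 0.0002, 0.03], [0, 0, 0.875, -0.2189, -0.1168, 0.0003, 0.03], [0, 0, 1.0, -0.2502, -0.1335, 0.0003, 0.03]]
[[0, 0, 0.123, -0.0309, 0.0175, 0.0089, 0.03], [0, 0, 0.246, -0.0618, 0.035, 0.0177, 0.03], [0, 0, 0.369, -0.0927, 0.0524, 0.0266, 0.03], [0, 0, 0.492, -0.1235, 0.0699, 0.0355, 0.03], [0, 0, 0.616, -0.1544, 0.0874, 0.0444, 0.03], [0, 0, 0.739, -0.1853, 0.1048, 0.0532, 0.03], [0, 0, 0.862, -0.2162, 0.1223, 0.0621, 0.03], [0, 0, 0.985, -0.2471, 0.1398, 0.071, 0.03]]
[585.54 193.99 160.     0.85]
```

Call:
move_arm --pt "0 0 0.125 -0.0313 -0.0167 0 0.03" --pt "0 0 0.25 -0.0625 -0.0334 0 0.03" --pt "0 0 0.375 -0.0938 -0.0501 0 0.03" --pt "0 0 0.5 -0.1251 -0.0668 0 0.03" --pt "0 0 0.625 -0.1564 -0.0834 0 0.03" --pt "0 0 0.75 -0.1876 -0.1001 0 0.03" --pt "0 0 0.875 -0.2189 -0.1168 0 0.03" --pt "0 0 1.0 -0.2502 -0.1335 0 0.03"

```text
clock: 1.1
eef_pos: [385.6, 393.9, 231.0]
tcp_rot: [-3.141, 0.0, 1.836]
contact_force: [-0.7, -0.3, -0.1]
opening: 0.348
grasp_force: 0.0
```

Call:
move_arm --pt "0 0 0.123 -0.0309 0.0175 0.0089 0.03" --pt "0 0 0.246 -0.0618 0.035 0.0177 0.03" --pt "0 0 0.369 -0.0927 0.0524 0.0266 0.03" --pt "0 0 0.492 -0.1235 0.0699 0.0355 0.03" --pt "0 0 0.616 -0.1544 0.0874 0.0444 0.03" --pt "0 0 0.739 -0.1853 0.1048 0.0532 0.03" --pt "0 0 0.862 -0.2162 0.1223 0.0621 0.03" --pt "0 0 0.985 -0.2471 0.1398 0.071 0.03"

```text
clock: 2.1
eef_pos: [585.9, 192.9, 159.6]
tcp_rot: [-3.141, 0.001, 0.851]
contact_force: [0.8, 0.4, -0.1]
opening: 0.352
grasp_force: 0.0
```

```bash
python3 - <<'E'
from h import *
from rig import sensors
print(sensors.sense()["eef_pos"],sensors.sense()["tcp_rot"],sensors.sense()["opening"])
a,_=grab_frame("top");b,_=grab_frame("scene")
r=lambda c:cv2.resize(c[:,:,::-1],None,fx=4,fy=4,interpolation=cv2.INTER_CUBIC)
cv2.imwrite("pics/m1.png",np.hstack([r(a[120:220,230:325]),r(b[120:220,255:350])]))
E
python3 plan.py 8 .03 585.5 194 66 .855
```

```text
[585.94611547 192.88223521 159.64335857] [-3.14124721e+00  5.29310174e-04  8.50704209e-01] 0.35167196166917186
[[0, 0, -0.0, -0.0, -0.0, 0.0118, 0.03], [0, 0, -0.0, -0.0, -0.0, 0.0235, 0.03], [0, 0, -0.0, -0.0, -0.0, 0.0353, 0.03], [0, 0, -0.0, -0.0, -0.0, 0.047, 0.03], [0, 0, -0.0, -0.0, -0.0, 0.0587, 0.03], [0, 0, -0.0, -0.0, -0.0, 0.0705, 0.03], [0, 0, -0.0, -0.0, -0.0, 0.0823, 0.03], [0, 0, -0.0, -0.0, -0.0, 0.094, 0.03]]
[585.54 193.99  66.     0.85]
```

View pics/m1.png

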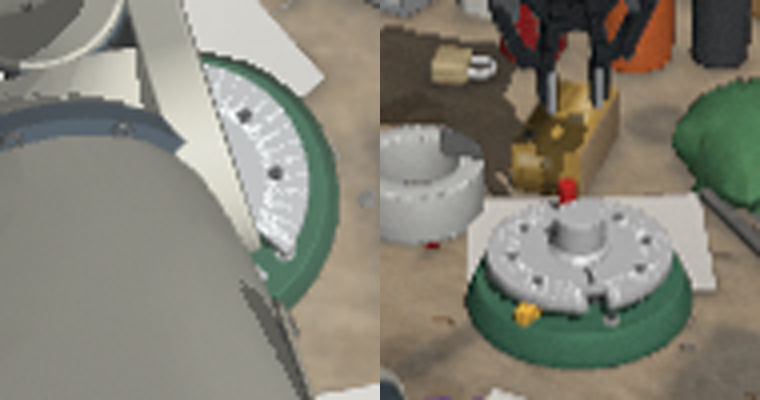

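The arm hides most of the plate in the top view. The scene view shows the open fingertips right above the stud (568,190) on both sides, with the key at (527,314) and the notch at (600,300). I'll descend.

Call:
move_arm --pt "0 0 0 0 0 0.012 0.03" --pt "0 0 0 0 0 0.024 0.03" --pt "0 0 0 0 0 0.036 0.03" --pt "0 0 0 0 0 0.047 0.03" --pt "0 0 0 0 0 0.059 0.03" --pt "0 0 0 0 0 0.07 0.03" --pt "0 0 0 0 0 0.082 0.03" --pt "0 0 0 0 0 0.094 0.03"

```text
clock: 3.2
eef_pos: [585.4, 193.8, 65.5]
tcp_rot: [3.142, -0.0, 0.855]
contact_force: [0.0, -0.2, -0.6]
opening: 0.351
grasp_force: 0.0
```

```bash
python3 - <<'E'
from h import *
from rig import sensors
s=sensors.sense();print(s["eef_pos"],s["contact_force"],s["opening"])
b,_=grab_frame("scene")
cv2.imwrite("pics/m2.png",cv2.resize(b[130:220,255:350,::-1],None,fx=6,fy=6,interpolation=cv2.INTER_CUBIC))
import math
E
python3 - <<'E'
# arc waypoints about axis (552,155.5), radius 52
import math
for y in (.66,.46,.26,.077):print(y,round(552+52*math.cos(y),1),round(155.5+52*math.sin(y),1))
E
```

```text
[585.44279013 193.84146704  65.49810741] [ 0.02417456 -0.21571296 -0.60593834] 0.35096036275780956
0.66 593.1 187.4
0.46 598.6 178.6
0.26 602.3 168.9
0.077 603.8 159.5
```

View pics/m2.png

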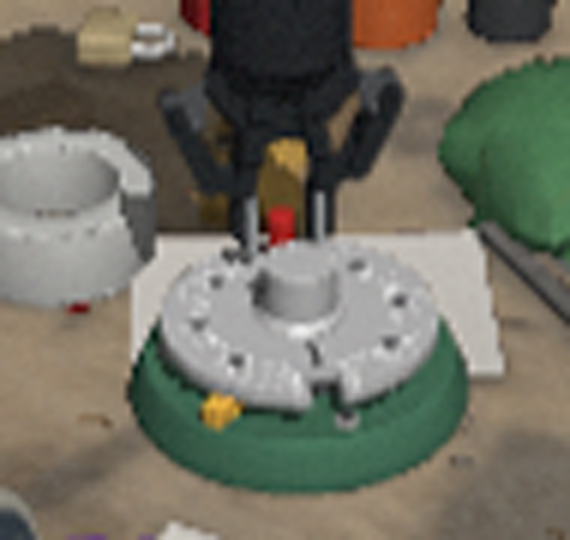

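The fingers straddle the red stud (282,225 in the crop) without touching it. Now the arc about the plate axis, with 20 mm opening.

```bash
cat > arc.py <<'E'
import sys,json,math,numpy as np
# arc.py n opening yaw_end : arc round the plate axis, in tool frame of current command
c=json.load(open("cmd.json"));n=int(sys.argv[1]);o=float(sys.argv[2]);e=float(sys.argv[3]);y=c[3]
ax=np.array([[math.cos(y),math.sin(y)],[math.sin(y),-math.cos(y)]])
for i in range(1,n+1):
    a=y+(e-y)*i/n;p=np.array([552+52*math.cos(a),155.5+52*math.sin(a)]);s=ax@(p-c[:2])/1000
    print([0,0,round(y-a,3),round(s[0],4),round(s[1],4),0,o],end=",")
json.dump([*p,c[2],e],open("cmd.json","w"));print()
E
python3 arc.py 8 .02 .45; python3 arc.py 8 .02 .04
```

```text
[0, 0, 0.051, np.float64(0.0009), np.float64(0.0026), 0, 0.02],[0, 0, 0.101, np.float64(0.0007), np.float64(0.0052), 0, 0.02],[0, 0, 0.152, np.float64(0.0004), np.float64(0.0078), 0, 0.02],[0, 0, 0.202, np.float64(-0.0001), np.float64(0.0104), 0, 0.02],[0, 0, 0.253, np.float64(-0.0007), np.float64(0.013), 0, 0.02],[0, 0, 0.304, np.float64(-0.0014), np.float64(0.0155), 0, 0.02],[0, 0, 0.354, np.float64(-0.0023), np.float64(0.018), 0, 0.02],[0, 0, 0.405, np.float64(-0.0033), np.float64(0.0204), 0, 0.02],
[0, 0, 0.051, np.float64(-0.0001), np.float64(0.0027), 0, 0.02],[0, 0, 0.102, np.float64(-0.0003), np.float64(0.0053), 0, 0.02],[0, 0, 0.154, np.float64(-0.0006), np.float64(0.008), 0, 0.02],[0, 0, 0.205, np.float64(-0.0011), np.float64(0.0106), 0, 0.02],[0, 0, 0.256, np.float64(-0.0017), np.float64(0.0132), 0, 0.02],[0, 0, 0.307, np.float64(-0.0024), np.float64(0.0157), 0, 0.02],[0, 0, 0.359, np.float64(-0.0033), np.float64(0.0183), 0, 0.02],[0, 0, 0.41, np.float64(-0.0043), np.float64(0.0207), 0, 0.02],
```

Call:
move_arm --pt "0 0 0.051 0.0009 0.0026 0 0.02" --pt "0 0 0.101 0.0007 0.0052 0 0.02" --pt "0 0 0.152 0.0004 0.0078 0 0.02" --pt "0 0 0.202 -0.0001 0.0104 0 0.02" --pt "0 0 0.253 -0.0007 0.013 0 0.02" --pt "0 0 0.304 -0.0014 0.0155 0 0.02" --pt "0 0 0.354 -0.0023 0.018 0 0.02" --pt "0 0 0.405 -0.0033 0.0204 0 0.02" --grip_force 20

```text
clock: 4.25
eef_pos: [598.5, 177.9, 66.1]
tcp_rot: [-3.141, 0.0, 0.448]
contact_force: [-0.5, -0.0, 0.1]
opening: 0.236
grasp_force: 0.3
```

Call:
move_arm --pt "0 0 0.051 -0.0001 0.0027 0 0.02" --pt "0 0 0.102 -0.0003 0.0053 0 0.02" --pt "0 0 0.154 -0.0006 0.008 0 0.02" --pt "0 0 0.205 -0.0011 0.0106 0 0.02" --pt "0 0 0.256 -0.0017 0.0132 0 0.02" --pt "0 0 0.307 -0.0024 0.0157 0 0.02" --pt "0 0 0.359 -0.0033 0.0183 0 0.02" --pt "0 0 0.41 -0.0043 0.0207 0 0.02"

```text
clock: 5.25
eef_pos: [603.7, 157.4, 66.1]
tcp_rot: [-3.142, 0.0, 0.038]
contact_force: [-1.0, 0.5, -0.4]
opening: 0.233
grasp_force: 0.3
```

```bash
python3 - <<'E'
from h import *
from rig import sensors
s=sensors.sense();print(s["eef_pos"],s["tcp_rot"],s["contact_force"],s["opening"])
b,_=grab_frame("scene");a,_=grab_frame("top")
for yaw in (.04,.077,.11):print(yaw,"notch px scene",proj("scene",(552-68*np.cos(yaw),155.5-68*np.sin(yaw),54)),"keytop",proj("scene",(552-81*np.cos(.077),155.5-81*np.sin(.077),44)))
r=lambda c:cv2.resize(c[:,:,::-1],None,fx=5,fy=5,interpolation=cv2.INTER_CUBIC)
cv2.imwrite("pics/m3.png",np.hstack([r(b[140:220,265:345]),r(a[130:210,240:315])]))
E
```

```text
[603.68388906 157.41402389  66.1389836 ] [-3.14150330e+00  2.44289791e-04  3.80041184e-02] [-1.01564551  0.5170439  -0.36487528] 0.2328521492835092
0.04 notch px scene [292.71992684 191.95144175] keytop [291.12319392 196.78408151]
0.077 notch px scene [293.36769817 192.20865068] keytop [291.12319392 196.78408151]
0.11 notch px scene [293.96008253 192.42619532] keytop [291.12319392 196.78408151]
```

View pics/m3.png

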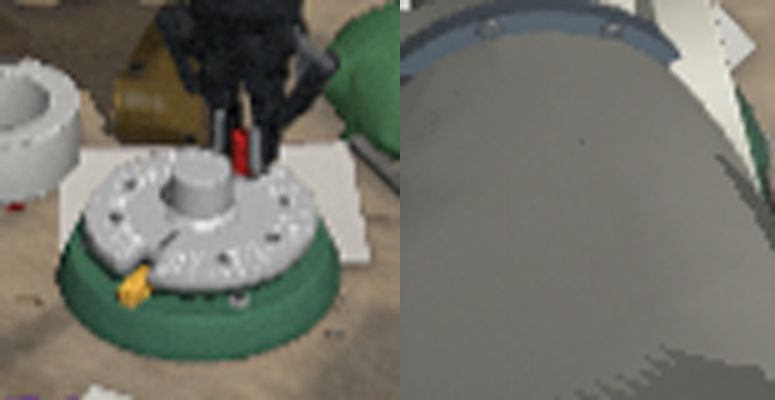

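In the scene view the notch (145,260) stands over the key (135,285), with the index line pointing along it, which agrees with a stud yaw of about 0.078. I'll back off 2 mm, rise, close the fingers and move over the hub.

Call:
move_arm --pt "0 0 0 0 -0.002 0 0.02" --pt "0 0 0 0 -0.002 -0.01 0.02" --pt "0 0 0 0 -0.002 -0.025 0.02" --pt "0 0 0 0 -0.002 -0.04 0.02" --pt "0 0 0 -0.01 -0.002 -0.05 0" --pt "0 0 0 -0.025 -0.002 -0.05 0" --pt "0 0 0 -0.04 -0.002 -0.05 0" --pt "0 0 0 -0.052 -0.002 -0.05 0"

```text
clock: 6.35
eef_pos: [549.9, 157.2, 115.8]
tcp_rot: [3.141, 0.001, 0.04]
contact_force: [0.0, -0.6, -0.9]
opening: -0.003
grasp_force: 0.0
```

```bash
python3 - <<'E'
from h import *
from rig import sensors
s=sensors.sense();print(s["eef_pos"],s["tcp_rot"],s["contact_force"],s["opening"])
b,d=grab_frame("scene");W=world("scene",d);hsv=cv2.cvtColor(b,cv2.COLOR_RGB2HSV);H,S=hsv[...,0],hsv[...,1]
m=((H<8)|(H>172))&(S>140)&(W[...,2]>58)&(W[...,2]<95)&(abs(W[...,0]-590)<35)&(abs(W[...,1]-165)<40)
q=W[m];print("stud",len(q),q.mean(0).round(1),np.median(q,0).round(1))
m=(H>15)&(H<32)&(S>130)&(abs(W[...,0]-475)<20)&(abs(W[...,1]-150)<20);print("key",m.sum(),np.median(W[m],0).round(1))
cv2.imwrite("pics/m4.png",cv2.resize(b[140:220,265:345,::-1],None,fx=7,fy=7,interpolation=cv2.INTER_CUBIC))
E
```

```text
[549.89174568 157.20620006 115.79805831] [3.14130008e+00 1.32297862e-03 3.99328554e-02] [ 0.04911628 -0.62612818 -0.91525649] -0.0033811622791284756
stud 33 [600.  157.2  76.1] [599.8 156.6  78.5]
key 36 [472.3 150.1  41.7]
```

View pics/m4.png

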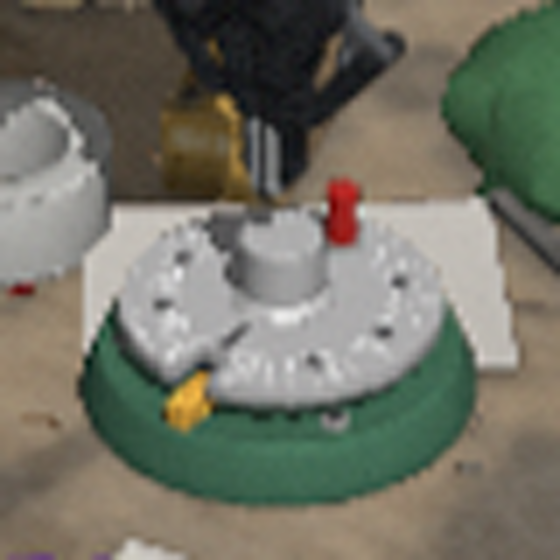

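The stud is at about (604,160) after allowing for its visible face, and the notch (195,365) lines up with the key (188,400). The shut fingertips are over the hub, so I'll centre and press.

Call:
move_arm --pt "0 0 0 0.002 0.0015 0.008 0" --pt "0 0 0 0.002 0.0015 0.016 0" --pt "0 0 0 0.002 0.0015 0.022 0" --pt "0 0 0 0.002 0.0015 0.025 0" --pt "0 0 0 0.002 0.0015 0.028 0" --pt "0 0 0 0.002 0.0015 0.03 0" --pt "0 0 0 0.002 0.0015 0.032 0" --pt "0 0 0 0.002 0.0015 0.034 0"

```text
clock: 7.4
eef_pos: [554.0, 156.0, 82.6]
tcp_rot: [-3.142, -0.0, 0.04]
contact_force: [-2.1, -1.5, 5.3]
opening: -0.003
grasp_force: 2.9
```

Call:
move_arm --pt "0 0 0 0 0 0.001 0" --pt "0 0 0 0 0 0.002 0" --pt "0 0 0 0 0 0.003 0" --pt "0 0 0 0 0 0.004 0" --pt "0 0 0 0 0 0.004 0"

```text
clock: 8.02
eef_pos: [554.0, 156.0, 78.8]
tcp_rot: [-3.141, -0.001, 0.04]
contact_force: [-0.4, -0.9, 6.9]
opening: -0.001
grasp_force: 3.7
```

Call:
move_arm --pt "0 0 0 0 0 0.001 0" --pt "0 0 0 0 0 0.002 0" --pt "0 0 0 0 0 0.002 0" --pt "0 0 0 0 0 0.002 0"

```text
clock: 8.52
eef_pos: [554.0, 156.0, 78.0]
tcp_rot: [-3.141, -0.001, 0.04]
contact_force: [-6.8, -2.6, 21.6]
opening: 0.003
grasp_force: 10.6
```

```bash
python3 - <<'E'
from h import *
from rig import sensors
s=sensors.sense();print(s["eef_pos"],s["contact_force"])
b,d=grab_frame("scene");W=world("scene",d)
m=(abs(W[...,2]-48)<10)&(np.hypot(W[...,0]-552,W[...,1]-155.5)<72)&(np.hypot(W[...,0]-552,W[...,1]-155.5)>30)
print("plate top z",np.median(W[m],0),m.sum())
cv2.imwrite("pics/m5.png",cv2.resize(b[140:220,265:345,::-1],None,fx=7,fy=7,interpolation=cv2.INTER_CUBIC))
E
```

```text
[553.9866659  156.02916781  78.02398506] [-6.76713642 -2.62947529 21.60519387]
plate top z [536.34314073 144.01945323  45.76770221] 634
```

View pics/m5.png

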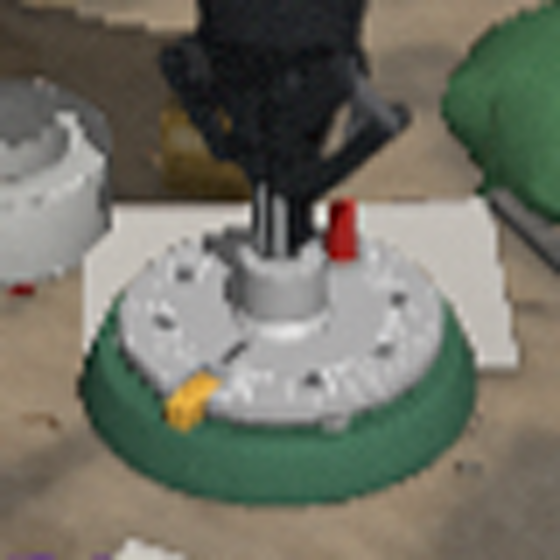

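The plate is home: hub top at 78 mm, plate face at about 45, and the key (195,395) stands up through the notch. The press force is about 21 N and steady, so I'll hand in.

```bash
python3 -c "
from rig import order
print(order.sign_off())"
```

```text
the job is handed in; nothing more can be done
None
```

The plate was pushed round onto the key and is being held pressed home at about 21 N, and the job is handed in; sign-off returned no verdict.

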